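# Draw the rolling pin slantwise out of the half-covered utensil crate

## Robot

A 6-joint arm with a two-finger parallel gripper is mounted at the origin on a cart in front of the work surface, level with it; the furniture and walls round the work are solid. World frame = base frame: x ahead of the robot, y to its left, z up, the work surface at z = 0. Lengths are in m, angles in rad, forces in N, time in s.
With the tool pointing down it reaches from about 0.35 to 0.975 m from the base axis. Payload 4.9 kg.
Tool frame: the origin (TCP) lies midway between the tips of the shut fingers; the grasp point (between the pads) lies 19 mm behind it; z points along the fingers, y is the direction in which the jaws open and shut (so a half turn about z gives the same grasp; the last joint's range is limited). The gripper opens to 85 mm and grips with 20 to 120 N. Pads are 22 mm wide; open, the fingers measure 114 mm over their backs; the gripper's body (76 mm by 85 mm) begins 54 mm behind the grasp point. The pads swing forward as they close: fully open they stand 13 mm farther back than shut.
Start: joints at [-1.392, 0.053, 1.613, -0, 1.476, -0.119], TCP at [0.183, -0.597, 0.231] pointing down, gripper open.
Joint ranges: [-3.01, 3.01], [-1.01, 2.22], [0.06, 2.58], [-1.02, 4.17], [0.09, 2.62], [-3.14, 3.14]. Speed limits (rad/s): [2.57, 2.57, 3.14, 3.14, 3.14, 3.14].

## Interface

Orientations are given as [roll, pitch, yaw] about the fixed x, y, z axes, in that order (R = Rz(yaw) Ry(pitch) Rx(roll)).
In Python, from bench import r gives the robot as it stands.
- The arm moves only by the tool drive_tool, never from a script. Its argument "commands" is a list of rows, each an object with "linear": the shift along the tool's x, y, z in mm, a list of three; "turn": the turn, a rotation vector about the tool's x, y, z in degrees, a list of three; "jaw": the opening, from 0 (shut) to 1 (fully open). A call has 1 to 10 rows; each row is the pose to reach, as a shift and turn from the pose commanded when the call began, along the tool's axes at that moment; what a row does not reach only later rows make up. A row lasts 1/10 s, in which the tool goes at most 50 mm and 8.59 degrees, less where a joint would pass 70% of its speed; a pose out of reach is approached as far as the arm can. A call with a gripper value outside its range is refused whole. The fingers move at their own pace and stop on an object; "grip_force" is the grip in N (left out, the last holds). Time passes only in rows, so rows that repeat a pose let the fingers close. It gives the time, the measured TCP pose, the force and the opening at its end, in the units of the state.
- r.observe(): the state, without advancing time (a new reading comes with each control period).
- r.grab_frame(name): name is "scene" or "top"; returns (picture, depth): 384x512x3 uint8, blue, green, red; 384x512 float32, m along the optical axis (not along the pixel's ray), 0 where there is no reading.
- r.calibration(name): a dict with "fx", "fy", "cx", "cy" (pixels), "k1" (the pictures are not rectified: a ray, as slopes to the right and down, at radius r is drawn at 1 + k1 r^2 times it, then the intrinsics apply), "R" (3x3) and "t" (3): a world point X has camera coordinates R X + t. Camera axes: x right, y down, z forward; pixel columns grow to the right and rows downward; lengths in m; the calibration is good to about 2 mm. A picture is of the moment at which its call begins. calibration takes no time and is no camera call.
- r.close_job(): hands the job in, once; it reports no verdict.
The state is a dict: "clock": time; "qpos": joint angles; "qd": joint speeds; "tau": joint torques, N m; "position": TCP position; "eef_rot": TCP orientation; "force": force on the tool from outside, world axes, zero at the start; "ft_torque": the same for the moment, N m; "gripper_width": finger opening in m.
Only numpy, scipy, OpenCV 4.12 (cv2) and the standard library are available. Lean on these libraries where they do the work, as an engineer would, in place of code of your own. Each camera call takes 0.05 s, during which the arm holds its last target. There are 200 camera calls.

## Task

Take the rolling pin out of the half-covered wooden crate: it is longer than the opening, so tip its free end up through the opening and draw it out slantwise from under the cover, leaving everything else where it is. Then hold it level about a hand's breadth (10 cm) above the middle of the chopping board, touching nothing but the gripper, and finish while still holding it there.

Things in the scene. Friction and masses are not known exactly. Their poses are not given: they have to be found in the camera images.
- crate: brown wooden utensil crate, fixed; outside 228 (its x) x 262 (its y) x 64 mm high, floor and walls 6 mm thick, origin at the centre of its underside, on the worktop. A divider at x = 0 (6 mm thick, top at z = 58 mm) makes two compartments 105 mm wide, centred at x = -55.5 and +55.5 mm, inside from y = -125 to +125 mm. Its -y part is covered and lies to the robot's right
- crate_lip (a point): middle of the free edge of the crate's fixed flat cover, on its top: crate x 0, y -30, z 64 mm. The cover is 6 mm thick (underside at z = 58 mm) and reaches from here to the crate's -y end
- crate_open_wall (a point): middle of the inner face of the end wall at the crate's open (left) end, at the wall's top: crate x 0, y +125, z 64 mm. From here to the cover's edge, 155 mm, the top is open
- rolling_pin: light wood rolling pin, 200 mm long: barrel 26 mm in diameter and 130 mm long, a handle 14 mm in diameter and 35 mm long at each end; 70 to 140 g. Lies on the floor of one compartment (which one varies), nearly lengthwise, one end beneath the cover. Origin at its middle on its axis; y runs along it, -y to the covered end
- pin_covered_end (a point): tip of the rolling pin at the end which starts beneath the cover, on its axis, 100 mm from its middle
- pin_free_end (a point): the other tip of the rolling pin, which starts in the opening, on its axis, 100 mm from its middle
- spoon: light wood stirring spoon, 191 mm long with a round 42 mm bowl at the +y end, lying in the other compartment; stays there. Origin under it, near the middle of its length, y along it
- peg: wooden clothes peg half, 72x15x12 mm, lying on the crate's floor beneath the cover near the +x side wall; stays there. Origin at the centre of its underside
- cork: wine cork, 24 mm in diameter and 40 mm tall, standing on the crate's floor by the -x side wall near the cover's edge; stays there. Origin at the centre of its underside
- match_box: match box, 54x36x15 mm, lying on top of the crate's cover near the covered end; stays there. Origin at the centre of its underside
- board: small wooden chopping board lying loose on the flat dark glass hob (5 mm above the worktop, off and cold) to the left of the crate, 150 mm (its x) by 180 mm (its y), 15 mm thick, top 20 mm above the worktop. Origin at the centre of its underside; it is not to be moved

How it is judged:
By the outcome, as a careful person would: the job done as asked, in the order asked, and still so for the second after the job is handed in, while the arm keeps its last pose, push and grip.
It also fails if it takes over 38 s, if anything falls off the work surface, if the arm or the gripper's body presses on something with over 40 N, if the wrist force passes 120 N, or if a joint passes its speed limit or range.

## Working session

There is one attempt and no reset: what is moved stays moved. The work goes in short steps, Python scripts to look and compute and a tool call to move; the robot and the scene stay as the last step left them, time stands still between calls to the robot, and variables do not carry over. Pictures are saved under pics/ and viewed, about 8 in all and at most 12, crops included, and the job is handed in when it is done.

Besides the shell and the picture viewer there is one more tool, called as name(argument=value, ...) on one line, values as JSON. drive_tool: Moves the arm, as the interface text tells. Its arguments: {"type":"object","properties":{"commands":{"type":"array"},"grip_force":{"type":"number"}},"required":["commands"]}

```bash
ls; mkdir -p pics; python3 - <<'E'
from bench import r
import cv2,numpy as np
print(r.observe())
for n in("scene","top"):
    p,d=r.grab_frame(n);np.save(n+"_d.npy",d);np.save(n+"_p.npy",p);c=r.calibration(n);print(n,c)
    cv2.imwrite(f"pics/{n}0.png",cv2.resize(p,(800,600)))
E
```

```text
pics
{'clock': 0.0, 'qpos': array([-1.39199392e+00,  5.33529069e-02,  1.61427487e+00,  1.74888941e-05,
        1.47599250e+00, -1.19014986e-01]), 'qd': array([ 3.64144304e-04, -3.56803014e-04, -2.59004329e-04, -6.70587233e-05,
        9.48576181e-04, -1.05058714e-04]), 'tau': array([-5.15281699e-04, -3.93682837e+01, -3.70177174e+01, -1.12073419e-04,
        7.12594439e-03, -3.05260073e-06]), 'position': array([ 0.18328297, -0.59688155,  0.23007689]), 'eef_rot': array([-3.13958144e+00, -2.58032259e-04,  2.97815458e-01]), 'force': array([0.56409383, 0.39389271, 0.436105  ]), 'ft_torque': array([ 0.04335694, -0.01133511,  0.02159097]), 'gripper_width': 0.08575201578887999}
scene {'fx': 458.1249151480015, 'fy': 458.1249151480015, 'cx': 254.90383403779666, 'cy': 186.00500822510406, 'k1': 0.009274304213695269, 'R': array([[-0.78836507, -0.61505973,  0.01349231],
       [-0.48434745,  0.60700096, -0.63004554],
       [ 0.37932579, -0.50324086, -0.77644097]]), 't': array([0.44643207, 0.32426485, 1.02106191])}
top {'fx': 379.4085888810438, 'fy': 379.4085888810438, 'cx': 252.5022077474588, 'cy': 198.5296707576432, 'k1': -0.06743541176360943, 'R': array([[-0.01353597, -0.99972779, -0.01900326],
       [-0.9873492 ,  0.01636627, -0.15771401],
       [ 0.15798209,  0.01662804, -0.98730196]]), 't': array([0.01898822, 0.59249538, 0.84211355])}
```

View pics/top0.png

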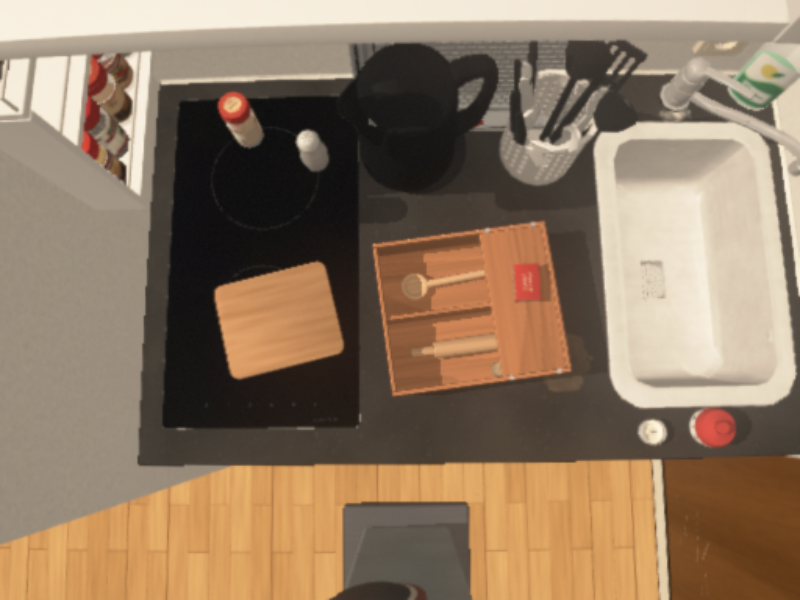

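View pics/scene0.png

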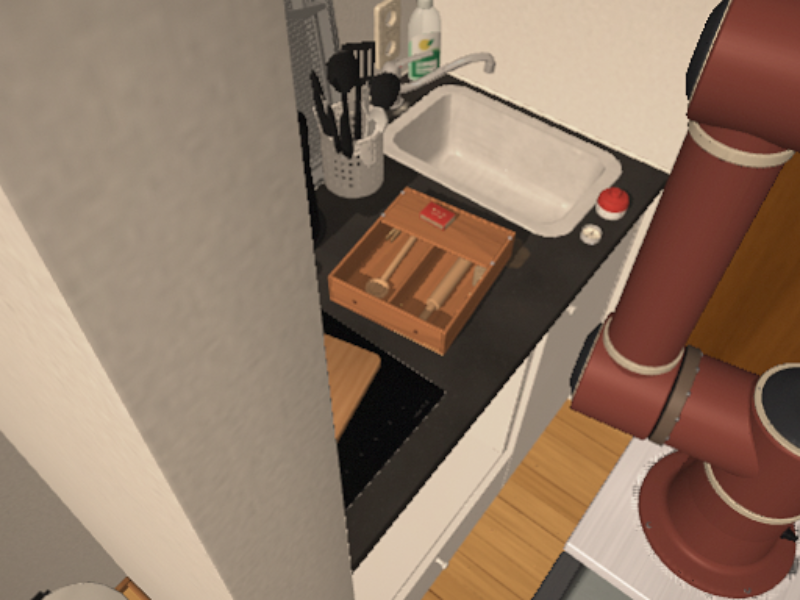

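The top view (800x600) shows the crate with corners about (375,245), (545,222), (570,370) and (393,393). The pin is in the near compartment, handle tip about (412,352), with the cork at (498,368). The board centre is about (279,320). Next I take enlarged crops.

```bash
cat > h.py <<'E'
import numpy as np,cv2
from bench import r
def w2p(n,X):
    c=r.calibration(n);X=np.atleast_2d(X);P=X@c["R"].T+c["t"];s=P[:,:2]/P[:,2:]
    s=s*(1+c["k1"]*(s**2).sum(1,keepdims=True));return s*[c["fx"],c["fy"]]+[c["cx"],c["cy"]]
def ray(n,u,v):
    c=r.calibration(n);s0=np.array([(u-c["cx"])/c["fx"],(v-c["cy"])/c["fy"]]);s=s0.copy()
    for _ in range(20): s=s0/(1+c["k1"]*(s@s))
    return -c["R"].T@c["t"],c["R"].T@np.append(s,1)
def p2w(n,u,v,z):
    o,d=ray(n,u,v);return o+d*(z-o[2])/d[2]
def dep(n,u,v,d):
    o,q=ray(n,u,v);return o+q*d
def crop(n,p,x0,y0,w,h,f,name):
    im=cv2.resize(p[y0:y0+h,x0:x0+w],None,fx=f,fy=f,interpolation=cv2.INTER_CUBIC)
    for i in range(0,w,10):
        cv2.line(im,(i*f,0),(i*f,4 if i%50 else 12),(255,255,255),1)
        if (x0+i)%20==0: cv2.putText(im,str(x0+i),(i*f,22),0,.4,(255,255,255),1)
    for i in range(0,h,10):
        cv2.line(im,(0,i*f),(4,i*f),(255,255,255),1)
        if (y0+i)%20==0: cv2.putText(im,str(y0+i),(6,i*f+4),0,.4,(255,255,255),1)
    cv2.imwrite("pics/"+name,im)
E
python3 - <<'E'
from h import *
crop("top",np.load("top_p.npy"),230,135,150,120,5,"c1.png")
crop("scene",np.load("scene_p.npy"),200,110,150,120,5,"c2.png")
E
```

```text
(no output)
```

View pics/c1.png

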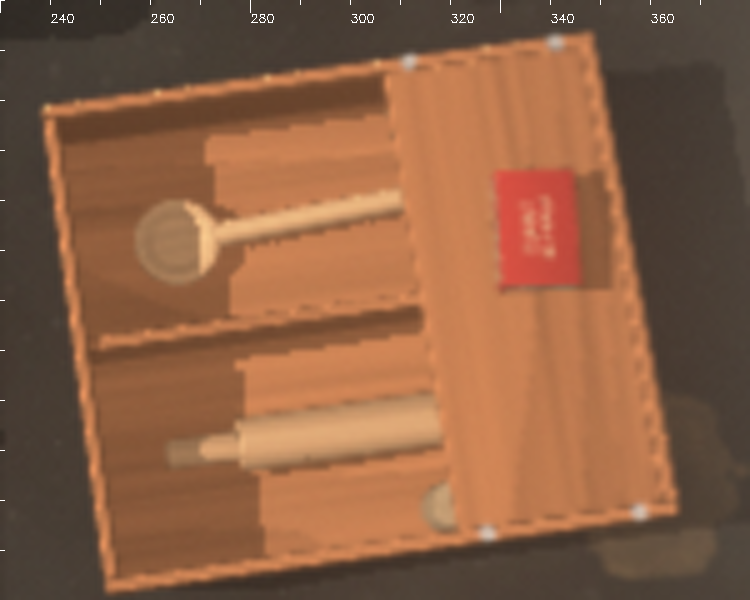

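View pics/c2.png

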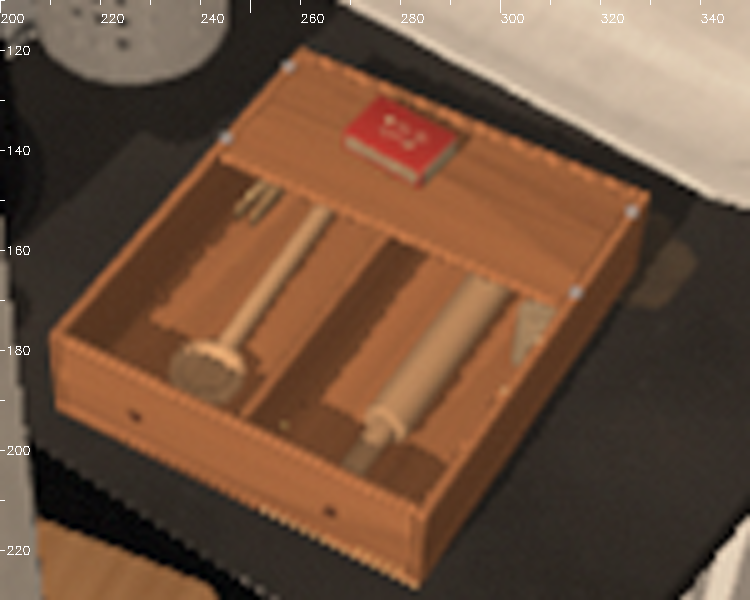

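c1 and c2 show the pin's free tip at top px (263.6,225.6) and its shoulder at (278,223.6), meeting the cover at (318,219). The cork is just beneath the cover edge, near the -x wall. Next: fit the crate and pin poses.

```bash
python3 - <<'E'
from h import *
from scipy.optimize import least_squares
T=lambda a:np.array(a)/5+[230,135]
S=lambda a:np.array(a)/5+[200,110]
ct=T([(45,108),(592,35),(678,512),(108,592)]);cs=S([(50,335),(303,47),(650,195),(418,510)])
C=np.array([(114,131,64),(114,-131,64),(-114,-131,64),(-114,131,64)])/1e3
def tf(p,C):
    c,s=np.cos(p[2]),np.sin(p[2]);return np.c_[c*C[:,0]-s*C[:,1]+p[0],s*C[:,0]+c*C[:,1]+p[1],C[:,2]]
f=lambda p:np.r_[(w2p("top",tf(p,C))-ct).ravel(),(w2p("scene",tf(p,C))-cs).ravel()]
s=least_squares(f,[.5,-.1,.1]);print(s.x,s.fun.round(1))
p=s.x
P=[("top",T(x)) for x in[(168,453),(240,443),(440,420)]]+[("scene",S(x)) for x in[(355,466),(385,418),(488,283)]]
inv=lambda W:np.array([np.cos(p[2])*(W[0]-p[0])+np.sin(p[2])*(W[1]-p[1]),-np.sin(p[2])*(W[0]-p[0])+np.cos(p[2])*(W[1]-p[1])])*1e3
for n,u in P:
    W=p2w(n,*u,.019);print(n,W.round(4),inv(W).round(1))
d=np.load("top_d.npy");dd=np.load("scene_d.npy")
for n,u in P:
    D=(d if n=="top" else dd)[int(round(u[1])),int(round(u[0]))];print(dep(n,*u,D).round(4))
b=np.array([(215,288),(323,263),(343,346),(236,378)])*.64
W=np.array([p2w("top",*x,.02) for x in b]);print("board",W.round(3),W.mean(0))
print([np.linalg.norm(W[i]-W[i-1]).round(3) for i in range(4)])
E
```

```text
[ 0.59251666 -0.1028897   0.11702552] [-0.2 -0.1  0.7  0.1  0.6  0.9 -0.2  0.5 -1.2 -0.8 -1.  -0.5 -0.5 -0.5
  0.6  1.2]
top [ 0.5312 -0.0151  0.019 ] [-50.6  94.3]
top [ 0.5355 -0.0496  0.019 ] [-50.4  59.6]
top [ 0.545  -0.1457  0.019 ] [-52.2 -37. ]
scene [ 0.5271 -0.0188  0.019 ] [-55.2  91.2]
scene [ 0.5337 -0.0548  0.019 ] [-52.8  54.6]
scene [ 0.5456 -0.1698  0.019 ] [-54.5 -61. ]
[ 0.5306 -0.015   0.0259]
[ 0.5343 -0.049   0.0316]
[ 0.5404 -0.1388  0.0633]
[ 0.5256 -0.0165  0.0226]
[ 0.5306 -0.0499  0.0264]
[ 0.5402 -0.1602  0.0312]
board [[0.637 0.293 0.02 ]
 [0.674 0.122 0.02 ]
 [0.543 0.09  0.02 ]
 [0.496 0.255 0.02 ]] [0.58741997 0.1901662  0.02      ]
[np.float64(0.146), np.float64(0.175), np.float64(0.135), np.float64(0.172)]
```

```bash
cat >> h.py <<'E'
from scipy.spatial.transform import Rotation as Ro
def go(pos,yaw,lean=0):
    "shift/turn in tool axes to TCP pos; tool down at yaw deg, then turned by lean deg about tool y"
    s=r.observe();R=Ro.from_euler("xyz",s["eef_rot"])
    G=Ro.from_euler("xyz",[180,0,yaw],degrees=True)*Ro.from_euler("y",lean,degrees=True)
    print("t",round(s["clock"],2),"pos",s["position"].round(4),"lin",(R.inv().apply(np.array(pos)-s["position"])*1e3).round(1),
     "turn",np.degrees((R.inv()*G).as_rotvec()).round(2),"F",s["force"].round(1),"w",s["gripper_width"].round(4))
E
python3 -c "
from h import *
go([.538,-.084,.2],96.6)"
```

```text
Traceback (most recent call last):
  File "h.py", line 29, in go
    "turn",np.degrees((R.inv()*G).as_rotvec()).round(2),"F",s["force"].round(1),"w",s["gripper_width"].round(4))
                                                                                    ^^^^^^^^^^^^^^^^^^^^^^^^
AttributeError: 'float' object has no attribute 'round'
```

```bash
sed -i 's/s\["gripper_width"\].round(4)/round(s["gripper_width"],4)/' h.py
python3 -c "
from h import *
go([.538,-.084,.2],96.6)"
```

```text
t 0.1 pos [ 0.1833 -0.5969  0.2302] lin [ 489.6 -386.2   31. ] turn [ -0.08  -0.09 -79.54] F [0.2 0.3 0.1] w 0.0853
```

drive_tool(commands=[{"linear": [40, -32, 2], "turn": [0, 0, -7], "jaw": 0.6}, {"linear": [75, -60, 4], "turn": [0, 0, -13], "jaw": 0.6}, {"linear": [110, -87, 6], "turn": [0, 0, -19], "jaw": 0.6}, {"linear": [145, -115, 8], "turn": [0, 0, -25], "jaw": 0.6}, {"linear": [180, -142, 10], "turn": [0, 0, -30], "jaw": 0.6}, {"linear": [215, -170, 12], "turn": [0, 0, -36], "jaw": 0.6}, {"linear": [250, -197, 14], "turn": [0, 0, -42], "jaw": 0.6}, {"linear": [285, -225, 16], "turn": [0, 0, -48], "jaw": 0.6}, {"linear": [320, -252, 18], "turn": [0, 0, -54], "jaw": 0.6}, {"linear": [350, -276, 20], "turn": [0, 0, -58], "jaw": 0.6}], grip_force=60)

```text
clock: 1.1
position: [0.4376, -0.2288, 0.2108]
eef_rot: [-3.141, -0.0, 1.314]
force: [0.6, -0.4, -0.3]
gripper_width: 0.0515
```

```bash
python3 -c "
from h import *
go([.538,-.084,.2],96.6)"
```

```text
t 1.1 pos [ 0.4376 -0.2288  0.2108] lin [165.6  60.3  10.9] turn [-1.00e-02 -2.00e-02 -2.13e+01] F [ 0.6 -0.4 -0.3] w 0.0515
```

drive_tool(commands=[{"linear": [35, 13, 2], "turn": [0, 0, -5]}, {"linear": [75, 27, 5], "turn": [0, 0, -10]}, {"linear": [115, 42, 7], "turn": [0, 0, -15]}, {"linear": [145, 53, 9], "turn": [0, 0, -19]}, {"linear": [165.6, 60.3, 11], "turn": [0, 0, -21.3]}, {"linear": [165.6, 60.3, 11], "turn": [0, 0, -21.3]}, {"linear": [165.6, 60.3, 11], "turn": [0, 0, -21.3]}])

```text
invalid input at $.commands[0]: expected keys linear, turn, jaw
```

```bash
python3 - <<'E'
from h import *
go([.538,-.084,.12],96.6)
a=r.grab_frame("top")[0];b=r.grab_frame("scene")[0]
crop("top",a,230,125,150,120,4,"a.png");crop("scene",b,200,90,150,140,4,"b.png")
A=cv2.imread("pics/a.png");B=cv2.imread("pics/b.png")
crop("scene",b,190,60,160,150,4,"d1.png")
print(w2p("scene",r.observe()["position"]),w2p("top",r.observe()["position"]))
E
```

```text
t 1.1 pos [ 0.4376 -0.2288  0.2108] lin [165.5  60.3  90.9] turn [-1.00e-02 -2.00e-02 -2.13e+01] F [ 0.6 -0.4 -0.3] w 0.0515
[[352.98752723 122.14598659]] [[379.37207565 264.48482619]]
```

View pics/d1.png

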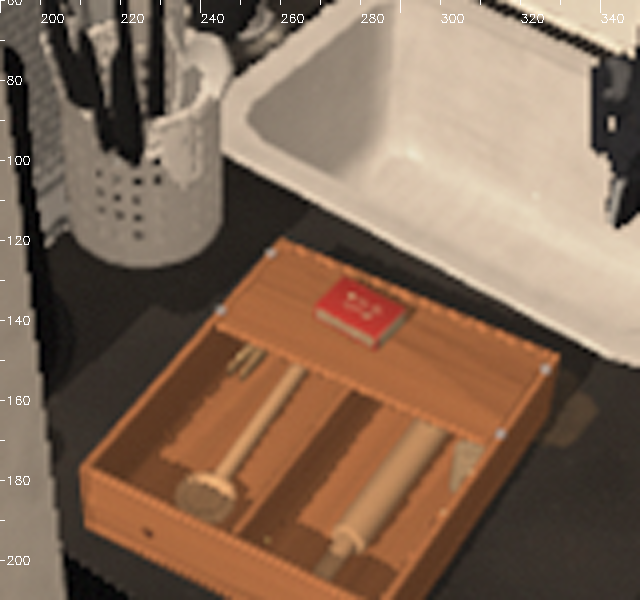

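The picture shows the crate untouched and the gripper only at the right edge (345,110). The move was refused because I left "jaw" out, so I'm sending it again.

drive_tool(commands=[{"linear": [35, 13, 2], "turn": [0, 0, -5], "jaw": 0.6}, {"linear": [75, 27, 5], "turn": [0, 0, -10], "jaw": 0.6}, {"linear": [115, 42, 30], "turn": [0, 0, -15], "jaw": 0.6}, {"linear": [145, 53, 50], "turn": [0, 0, -19], "jaw": 0.6}, {"linear": [165.5, 60.3, 75], "turn": [0, 0, -21.3], "jaw": 0.6}, {"linear": [165.5, 60.3, 91], "turn": [0, 0, -21.3], "jaw": 0.6}, {"linear": [165.5, 60.3, 91], "turn": [0, 0, -21.3], "jaw": 0.6}])

```text
clock: 1.9
position: [0.5355, -0.0865, 0.1168]
eef_rot: [-3.135, -0.002, 1.681]
force: [-0.0, -0.3, -1.5]
gripper_width: 0.0512
```

```bash
python3 - <<'E'
from h import *
go([.538,-.084,.05],96.6)
a=r.grab_frame("top")[0];b=r.grab_frame("scene")[0]
crop("top",a,230,135,150,120,5,"a2.png");crop("scene",b,200,80,150,120,5,"d2.png")
cv2.imwrite("pics/s2.png",np.vstack([cv2.resize(cv2.imread("pics/a2.png"),(375,300)),cv2.resize(cv2.imread("pics/d2.png"),(375,300))]))
print(w2p("scene",r.observe()["position"]))
E
```

```text
t 1.9 pos [ 0.5355 -0.0865  0.1168] lin [ 2.   3.2 66.8] turn [-0.37 -0.12 -0.27] F [-0.  -0.3 -1.5] w 0.0512
[[285.40354023 160.64417808]]
```

View pics/d2.png

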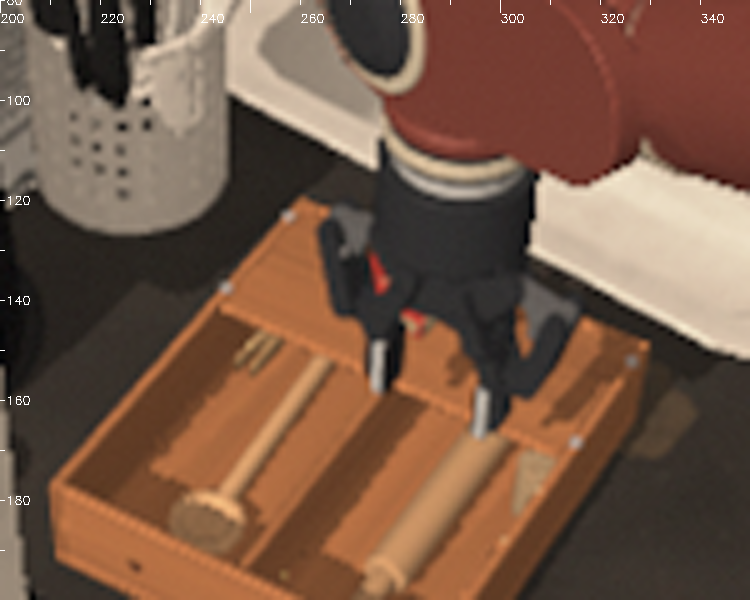

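d2 shows the fingers astride the pin's line, tips at (275,158) and (295,166), just past the cover's edge as projected. I'll re-read the settled pose before descending.

```bash
python3 -c "
from h import *
go([.538,-.084,.045],96.6)"
```

```text
t 2.0 pos [ 0.5375 -0.0877  0.1203] lin [ 3.6  1.  75.3] turn [-0.04  0.01 -0.34] F [-0.2  0.2 -0.2] w 0.0512
```

drive_tool(commands=[{"linear": [3.5, 1, 15], "turn": [0, 0, -0.3], "jaw": 0.5}, {"linear": [3.5, 1, 30], "turn": [0, 0, -0.3], "jaw": 0.5}, {"linear": [3.5, 1, 45], "turn": [0, 0, -0.3], "jaw": 0.5}, {"linear": [3.5, 1, 60], "turn": [0, 0, -0.3], "jaw": 0.5}, {"linear": [3.5, 1, 70], "turn": [0, 0, -0.3], "jaw": 0.5}, {"linear": [3.5, 1, 75], "turn": [0, 0, -0.3], "jaw": 0.5}, {"linear": [3.5, 1, 75], "turn": [0, 0, -0.3], "jaw": 0.5}, {"linear": [3.5, 1, 75], "turn": [0, 0, -0.3], "jaw": 0.5}])

```text
clock: 2.8
position: [0.539, -0.0831, 0.0457]
eef_rot: [3.141, 0.0, 1.687]
force: [1.1, -0.9, -0.3]
gripper_width: 0.0425
```

```bash
python3 - <<'E'
from h import *
b=r.grab_frame("scene")[0];go([.538,-.084,.008],96.6)
crop("scene",b,220,100,120,100,6,"d3.png")
E
```

```text
t 2.85 pos [ 0.5392 -0.0831  0.046 ] lin [-0.7 -1.3 38. ] turn [0.07 0.03 0.07] F [ 0.2  0.1 -0. ] w 0.0427
```

View pics/d3.png

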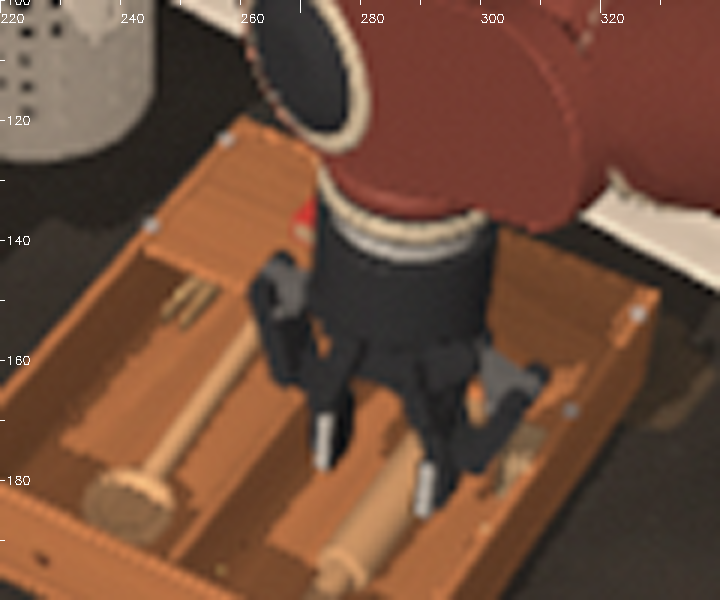

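d3 shows the fingertips at (273,178) and (289,185), straddling the barrel. The linkage elbows look close to the divider and side wall height, so I'll narrow the jaws a little more and go down in small steps.

drive_tool(commands=[{"linear": [-0.7, -1.8, 0], "turn": [0, 0, 0], "jaw": 0.44}, {"linear": [-0.7, -1.8, 6], "turn": [0, 0, 0], "jaw": 0.44}, {"linear": [-0.7, -1.8, 12], "turn": [0, 0, 0], "jaw": 0.44}, {"linear": [-0.7, -1.8, 17], "turn": [0, 0, 0], "jaw": 0.44}, {"linear": [-0.7, -1.8, 22], "turn": [0, 0, 0], "jaw": 0.44}, {"linear": [-0.7, -1.8, 26], "turn": [0, 0, 0], "jaw": 0.44}, {"linear": [-0.7, -1.8, 26], "turn": [0, 0, 0], "jaw": 0.44}])

```text
clock: 3.55
position: [0.5361, -0.0837, 0.0183]
eef_rot: [-3.14, -0.001, 1.687]
force: [-0.3, 0.2, -0.2]
gripper_width: 0.0374
```

```bash
python3 -c "
from h import *
go([.538,-.084,.009],96.6)"
```

```text
t 3.55 pos [ 0.5361 -0.0837  0.0183] lin [-0.5  1.8  9.3] turn [-0.09 -0.04  0.06] F [-0.3  0.2 -0.2] w 0.0374
```

drive_tool(commands=[{"linear": [0, 0.5, 3], "turn": [0, 0, 0], "jaw": 0.44}, {"linear": [0, 0.5, 6], "turn": [0, 0, 0], "jaw": 0.44}, {"linear": [0, 0.5, 9], "turn": [0, 0, 0], "jaw": 0.44}, {"linear": [0, 0.5, 9], "turn": [0, 0, 0], "jaw": 0.44}, {"linear": [0, 0.5, 9], "turn": [0, 0, 0], "jaw": 0.44}])

```text
clock: 4.05
position: [0.5373, -0.0838, 0.0102]
eef_rot: [-3.141, -0.0, 1.687]
force: [-0.8, -0.9, -0.4]
gripper_width: 0.0373
```

No contact. Closing gently on the pin.

drive_tool(commands=[{"linear": [0, 0, 0], "turn": [0, 0, 0], "jaw": 0.35}, {"linear": [0, 0, 0], "turn": [0, 0, 0], "jaw": 0.3}, {"linear": [0, 0, 0], "turn": [0, 0, 0], "jaw": 0.25}, {"linear": [0, 0, 0], "turn": [0, 0, 0], "jaw": 0.2}, {"linear": [0, 0, 0], "turn": [0, 0, 0], "jaw": 0.2}, {"linear": [0, 0, 0], "turn": [0, 0, 0], "jaw": 0.1}, {"linear": [0, 0, 0], "turn": [0, 0, 0], "jaw": 0.1}, {"linear": [0, 0, 0], "turn": [0, 0, 0], "jaw": 0.1}], grip_force=60)

```text
clock: 4.85
position: [0.5377, -0.0839, 0.0108]
eef_rot: [3.141, 0.0, 1.687]
force: [-0.5, 0.8, 5.5]
gripper_width: 0.0243
```

```bash
python3 -c "
from h import *
go([.538,-.084,.010],96.6)
print(r.observe()['force'],r.observe()['ft_torque'])"
```

```text
t 4.85 pos [ 0.5377 -0.0839  0.0108] lin [-0.1  0.3  0.8] turn [0.04 0.01 0.07] F [-0.5  0.8  5.5] w 0.0243
[-0.48870134  0.82592715  5.46294783] [0.11229486 0.09549353 0.02528211]
```

Width 24.3 mm and 5.5 N upward suggest the pads grip above the pin's axis. I'll reopen, go about 4 mm lower and grip again.

drive_tool(commands=[{"linear": [0, 0, 0], "turn": [0, 0, 0], "jaw": 0.42}, {"linear": [0, 0, 0], "turn": [0, 0, 0], "jaw": 0.42}, {"linear": [0, 0, 0], "turn": [0, 0, 0], "jaw": 0.42}, {"linear": [0, 0, 2], "turn": [0, 0, 0], "jaw": 0.42}, {"linear": [0, 0, 4], "turn": [0, 0, 0], "jaw": 0.42}, {"linear": [0, 0, 4], "turn": [0, 0, 0], "jaw": 0.42}, {"linear": [0, 0, 4], "turn": [0, 0, 0], "jaw": 0.42}])

```text
clock: 5.55
position: [0.5372, -0.0838, 0.0061]
eef_rot: [-3.141, -0.0, 1.687]
force: [0.6, 0.4, -0.0]
gripper_width: 0.0361
```

drive_tool(commands=[{"linear": [0, 0, 0], "turn": [0, 0, 0], "jaw": 0.3}, {"linear": [0, 0, 0], "turn": [0, 0, 0], "jaw": 0.3}, {"linear": [0, 0, 0], "turn": [0, 0, 0], "jaw": 0.2}, {"linear": [0, 0, 0], "turn": [0, 0, 0], "jaw": 0.1}, {"linear": [0, 0, 0], "turn": [0, 0, 0], "jaw": 0.1}, {"linear": [0, 0, 0], "turn": [0, 0, 0], "jaw": 0.1}, {"linear": [0, 0, 0], "turn": [0, 0, 0], "jaw": 0.1}], grip_force=60)

```text
clock: 6.25
position: [0.5376, -0.0839, 0.0066]
eef_rot: [3.141, 0.0, 1.687]
force: [0.6, 0.4, 1.6]
gripper_width: 0.024
```

The width is the same at about 24 mm but the side load is gone, so this is a good hold. Next: lift 3 mm and draw 20 mm toward the open end, staying level.

drive_tool(commands=[{"linear": [0, 0, -1.5], "turn": [0, 0, 0], "jaw": 0.1}, {"linear": [0, 0, -3], "turn": [0, 0, 0], "jaw": 0.1}, {"linear": [5, 0, -3], "turn": [0, 0, 0], "jaw": 0.1}, {"linear": [10, 0, -3], "turn": [0, 0, 0], "jaw": 0.1}, {"linear": [15, 0, -3], "turn": [0, 0, 0], "jaw": 0.1}, {"linear": [20, 0, -3], "turn": [0, 0, 0], "jaw": 0.1}, {"linear": [20, 0, -3], "turn": [0, 0, 0], "jaw": 0.1}, {"linear": [20, 0, -3], "turn": [0, 0, 0], "jaw": 0.1}], grip_force=70)

```text
clock: 7.05
position: [0.535, -0.0637, 0.0093]
eef_rot: [3.142, 0.0, 1.688]
force: [0.4, -0.4, -2.0]
gripper_width: 0.024
```

```bash
python3 - <<'E'
from h import *
b=r.grab_frame("scene")[0];go([.538,-.084,.010],96.6)
crop("scene",b,220,110,120,100,6,"d4.png")
E
```

```text
t 7.1 pos [ 0.535  -0.0639  0.0093] lin [-20.3   0.6  -0.7] turn [0.   0.01 0.08] F [-0.6  0.8 -1.3] w 0.0238
```

View pics/d4.png

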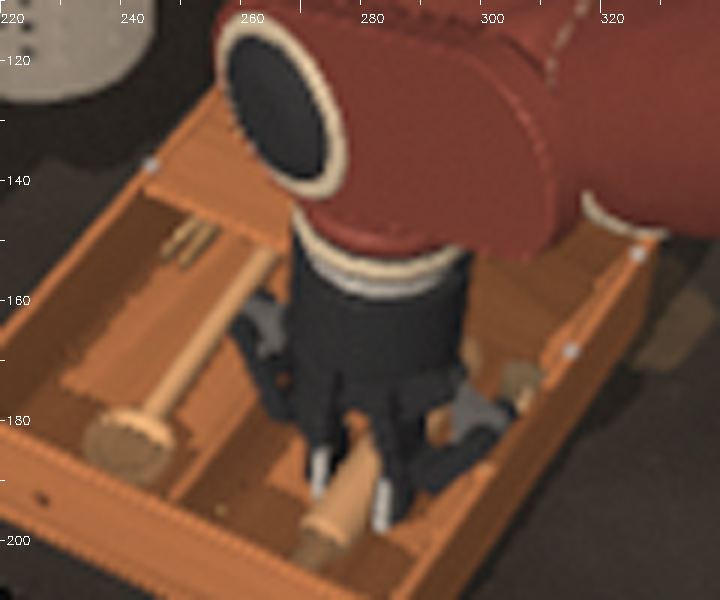

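d4 shows the pin moved with the gripper (shoulder now about (273,199)), and the cork, spoon and peg are undisturbed. The force is about the pin's weight. Now tipping the free end up by 20°.

drive_tool(commands=[{"linear": [0, 0, -4.5], "turn": [0, 2.5, 0], "jaw": 0.1}, {"linear": [-0.4, 0, -9], "turn": [0, 5, 0], "jaw": 0.1}, {"linear": [-0.9, 0, -13.5], "turn": [0, 7.5, 0], "jaw": 0.1}, {"linear": [-1.6, 0, -18], "turn": [0, 10, 0], "jaw": 0.1}, {"linear": [-2.5, 0, -23.5], "turn": [0, 12.5, 0], "jaw": 0.1}, {"linear": [-3.5, 0, -28.5], "turn": [0, 15, 0], "jaw": 0.1}, {"linear": [-4.8, 0, -34], "turn": [0, 17.5, 0], "jaw": 0.1}, {"linear": [-6, 0, -39.5], "turn": [0, 20, 0], "jaw": 0.1}, {"linear": [-6, 0, -39.5], "turn": [0, 20, 0], "jaw": 0.1}, {"linear": [-6, 0, -39.5], "turn": [0, 20, 0], "jaw": 0.1}])

```text
clock: 8.1
position: [0.5357, -0.0703, 0.0487]
eef_rot: [-3.142, -0.348, 1.686]
force: [0.6, 0.4, -0.0]
gripper_width: 0.0238
```

```bash
python3 - <<'E'
from h import *
b=r.grab_frame("scene")[0];go([.538,-.084,.010],96.6)
print(r.observe()['ft_torque'])
crop("scene",b,220,110,120,100,6,"d5.png")
E
```

```text
t 8.15 pos [ 0.5355 -0.0699  0.0485] lin [-26.6   0.8  31.3] turn [ -0.03 -19.96   0.06] F [-0.6 -0.5 -1.5] w 0.0241
[-0.17338523  0.010109    0.03112391]
```

View pics/d5.png

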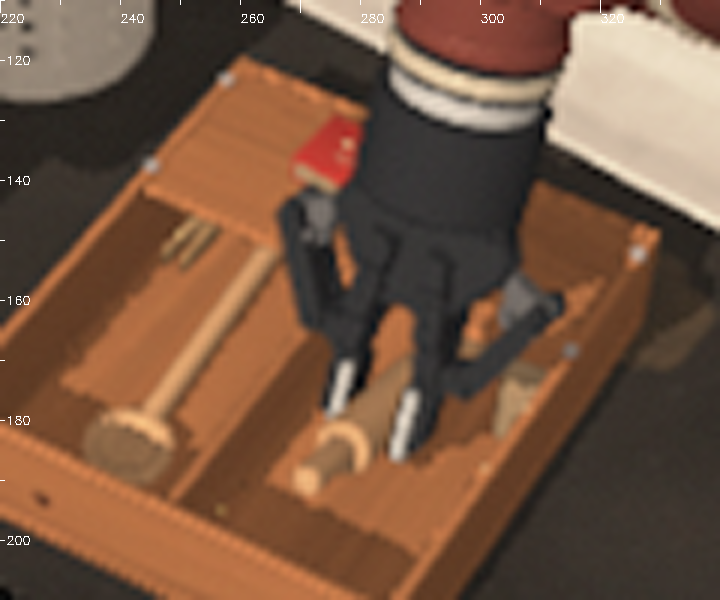

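d5 shows the free end tipped up with its tip at px (269,189), and everything else in place. I'll compare this with the expected tip position before drawing out.

```bash
cat >> h.py <<'E'
def pin(off=32,down=.0124):
    s=r.observe();R=Ro.from_euler("xyz",s["eef_rot"]).as_matrix()
    g=s["position"]-R[:,2]*down;c=g-R[:,0]*off/1e3
    return c,c+R[:,0]*.1,c-R[:,0]*.1
E
python3 - <<'E'
from h import *
for x in pin(): print(x.round(4),w2p("scene",x).round(1))
E
```

```text
[ 0.5395 -0.104   0.0493] [[286.6 174.5]]
[ 0.5286 -0.0106  0.0834] [[269.6 189.6]]
[ 0.5504 -0.1973  0.0151] [[301.5 161.1]]
```

The predicted tip (269.6,189.6) matches, so the pin is firmly held at 20°. Drawing out along its axis.

drive_tool(commands=[{"linear": [8, 0, 0], "turn": [0, 0, 0], "jaw": 0.1}, {"linear": [16, 0, 0], "turn": [0, 0, 0], "jaw": 0.1}, {"linear": [24, 0, 0], "turn": [0, 0, 0], "jaw": 0.1}, {"linear": [32, 0, 0], "turn": [0, 0, 0], "jaw": 0.1}, {"linear": [40, 0, 0], "turn": [0, 0, 0], "jaw": 0.1}, {"linear": [50, 0, -2], "turn": [0, 0, 0], "jaw": 0.1}, {"linear": [60, 0, -4], "turn": [0, 0, 0], "jaw": 0.1}, {"linear": [70, 0, -6.5], "turn": [0, 0, 0], "jaw": 0.1}, {"linear": [82, 0, -10], "turn": [0, 0, 0], "jaw": 0.1}, {"linear": [82, 0, -10], "turn": [0, 0, 0], "jaw": 0.1}])

```text
clock: 9.15
position: [0.5277, 0.0042, 0.0877]
eef_rot: [3.139, -0.348, 1.689]
force: [1.0, -1.1, -0.3]
gripper_width: 0.0232
```

```bash
python3 - <<'E'
from h import *
go([.538,-.084,.010],96.6)
for x in pin(): print(x.round(4))
b=np.load("top_p.npy")
crop("top",b,125,155,105,100,6,"bd.png")
E
```

```text
t 9.15 pos [0.5277 0.0042 0.0877] lin [-110.    -0.3   42.7] turn [  0.1  -19.97   0.16] F [ 1.  -1.1 -0.3] w 0.0232
[ 0.5318 -0.0299  0.0885]
[0.5207 0.0634 0.1226]
[ 0.5429 -0.1232  0.0543]
```

View pics/bd.png

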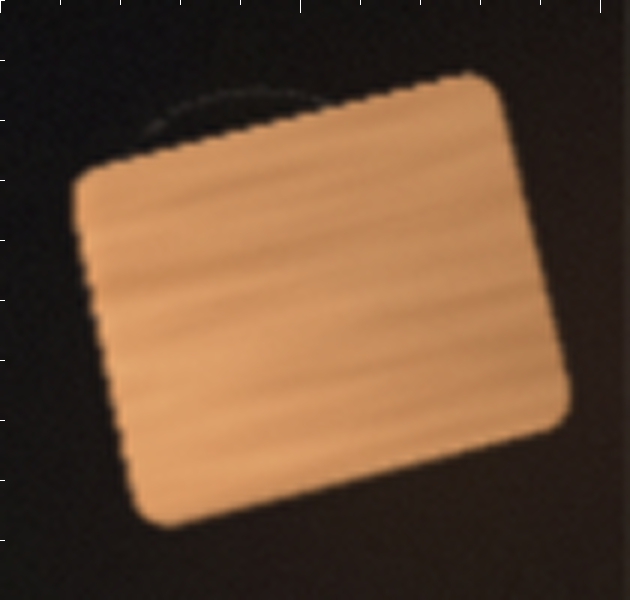

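The board crop gives corners about (68,172), (493,68), (577,423) and (140,533), so the centre is about px (178.5,204.8). The covered tip is now 15 mm past the lip, so I lift straight up.

drive_tool(commands=[{"linear": [5, 0, -14], "turn": [0, 0, 0], "jaw": 0.1}, {"linear": [10, 0, -28], "turn": [0, 0, 0], "jaw": 0.1}, {"linear": [17, 0, -47], "turn": [0, 0, 0], "jaw": 0.1}, {"linear": [24, 0, -66], "turn": [0, 0, 0], "jaw": 0.1}, {"linear": [24, 0, -66], "turn": [0, 0, 0], "jaw": 0.1}])

```text
clock: 9.65
position: [0.5298, 0.0021, 0.1612]
eef_rot: [3.134, -0.346, 1.689]
force: [-0.1, -0.2, -0.8]
gripper_width: 0.0238
```

```bash
python3 - <<'E'
from h import *
T=lambda a:np.array(a)/6+[125,155]
W=np.array([p2w("top",*T(x),.02) for x in[(68,172),(493,68),(577,423),(140,533)]]);print(W.round(3),[np.linalg.norm(W[i]-W[i-1]).round(3) for i in range(4)])
c=p2w("top",178.5,204.8,.02);print(c,W.mean(0))
y=np.radians(96.6);t=[W[:,0].mean()+.032*np.cos(y),W[:,1].mean()+.032*np.sin(y),.116];print(t)
go(t,96.6)
for x in pin(): print(x.round(4))
E
```

```text
[[0.639 0.296 0.02 ]
 [0.679 0.121 0.02 ]
 [0.533 0.086 0.02 ]
 [0.491 0.262 0.02 ]] [np.float64(0.152), np.float64(0.18), np.float64(0.15), np.float64(0.18)]
[0.58464172 0.19024417 0.02      ] [0.58551301 0.19134039 0.02      ]
[np.float64(0.5818350208170816), np.float64(0.2231283176324521), 0.116]
t 9.65 pos [0.5298 0.0021 0.1612] lin [185.3  76.9 115.5] turn [  0.42 -19.83   0.1 ] F [-0.1 -0.2 -0.8] w 0.0238
[ 0.5337 -0.0319  0.162 ]
[0.5226 0.0615 0.1959]
[ 0.5448 -0.1254  0.1281]
```

drive_tool(commands=[{"linear": [15, 6, 9], "turn": [0, -2, 0], "jaw": 0.1}, {"linear": [37, 15, 23], "turn": [0, -4, 0], "jaw": 0.1}, {"linear": [60, 25, 37], "turn": [0, -6.5, 0], "jaw": 0.1}, {"linear": [85, 35, 53], "turn": [0, -9, 0], "jaw": 0.1}, {"linear": [110, 46, 69], "turn": [0, -12, 0], "jaw": 0.1}, {"linear": [135, 56, 84], "turn": [0, -15, 0], "jaw": 0.1}, {"linear": [158, 66, 98], "turn": [0, -18, 0], "jaw": 0.1}, {"linear": [174, 72, 108], "turn": [0, -19.5, 0], "jaw": 0.1}, {"linear": [185, 77, 115], "turn": [0, -20, 0], "jaw": 0.1}, {"linear": [185, 77, 115], "turn": [0, -20, 0], "jaw": 0.1}])

```text
clock: 10.65
position: [0.5785, 0.225, 0.1107]
eef_rot: [-3.14, -0.0, 1.689]
force: [-0.0, -0.9, -0.9]
gripper_width: 0.0234
```

drive_tool(commands=[{"linear": [0, 0, 0], "turn": [0, 0, 0], "jaw": 0.1}, {"linear": [0, 0, 0], "turn": [0, 0, 0], "jaw": 0.1}, {"linear": [0, 0, 0], "turn": [0, 0, 0], "jaw": 0.1}, {"linear": [0, 0, 0], "turn": [0, 0, 0], "jaw": 0.1}])

```text
clock: 11.05
position: [0.5791, 0.223, 0.112]
eef_rot: [3.141, -0.0, 1.686]
force: [0.9, 0.5, -0.3]
gripper_width: 0.0238
```

```bash
python3 - <<'E'
from h import *
go([.5818,.2231,.116],96.6)
for x in pin(): print(x.round(4),w2p("top",x).round(1))
p,d=r.grab_frame("top");crop("top",p,125,120,250,150,3,"e.png");np.save("e_d.npy",d)
E
```

```text
t 11.05 pos [0.5791 0.223  0.112 ] lin [-0.2  2.7 -4. ] turn [ 0.02 -0.   -0.01] F [ 0.9  0.5 -0.3] w 0.0238
[0.5827 0.1912 0.1244] [[167.8 198.8]]
[0.5713 0.2905 0.1244] [[122.4 204.8]]
[0.5942 0.0919 0.1244] [[213.8 192.8]]
```

View pics/e.png

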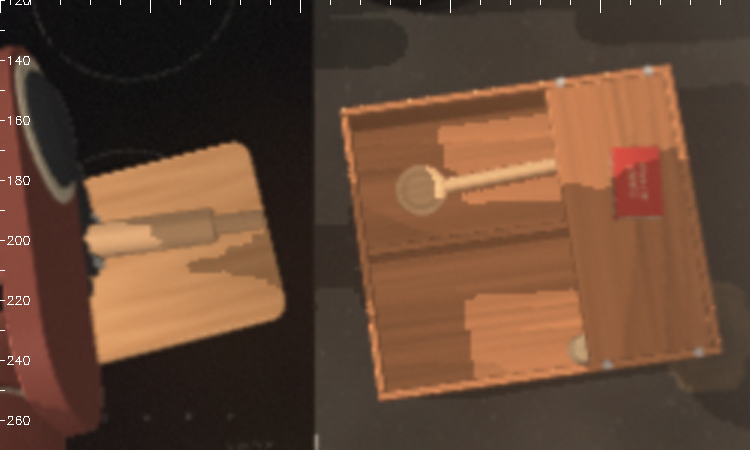

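The picture shows the pin's end at px (213.3,192.7) against (213.8,192.8) predicted. The crate contents, match box and board are unmoved. A small trim, then a settle.

drive_tool(commands=[{"linear": [0, 1.5, -2], "turn": [0, 0, 0], "jaw": 0.1}, {"linear": [0, 2.7, -4], "turn": [0, 0, 0], "jaw": 0.1}, {"linear": [0, 2.7, -4], "turn": [0, 0, 0], "jaw": 0.1}, {"linear": [0, 2.7, -4], "turn": [0, 0, 0], "jaw": 0.1}, {"linear": [0, 2.7, -4], "turn": [0, 0, 0], "jaw": 0.1}, {"linear": [0, 2.7, -4], "turn": [0, 0, 0], "jaw": 0.1}])

```text
clock: 11.7
position: [0.5815, 0.2242, 0.1155]
eef_rot: [-3.141, 0.0, 1.687]
force: [0.0, -0.2, -0.9]
gripper_width: 0.0239
```

```bash
python3 - <<'E'
from h import *
d=r.grab_frame("top")[1]
c,f,e=pin();print(c,f,e)
ax=(f-e)/.2
for s in(-90,-75,-60,-45,-30,-15):
    u=w2p("top",c+ax*s/1e3)[0];print(s,dep("top",*u,d[int(round(u[1])),int(round(u[0]))]).round(4))
go([.5818,.2231,.116],96.6)
r.close_job()
E
```

```text
[0.58518621 0.19244796 0.12795486] [0.5735768  0.29177178 0.12795463] [0.59679562 0.09312414 0.12795508]
-90 [0.5943 0.1021 0.1353]
-75 [0.5923 0.1166 0.1371]
-60 [0.5898 0.1305 0.1413]
-45 [0.5883 0.1454 0.1404]
-30 [0.5867 0.1602 0.1396]
-15 [0.5847 0.1746 0.1409]
t 11.75 pos [0.5815 0.2242 0.1156] lin [-1.2  0.2 -0.4] turn [-0.01  0.    0.07] F [-0.1  0.2 -0.6] w 0.0236
the job is handed in; nothing more can be done
```

The rolling pin is out of the crate and held level over the middle of the chopping board, and I handed the job in at 11.75 s. I gripped it by the barrel, drew it 20 mm toward the open end, tipped the free end up 20° and slid it out slantwise. Then I lifted it clear, levelled it and carried it across.

**Last checks:**
- **Position:** the pin's middle is at about (0.585, 0.192) m and the board's centre at (0.586, 0.191) m. The pin's axis is at z = 0.128 m, so it is 108 mm above the board top, and its underside is about 95 mm above.
- **Level:** top-camera depth along the visible part of the barrel reads z = 0.140–0.141 m, which matches a level pin. The exposed end in the picture matched the predicted position to within a pixel.
- **Contact and load:** the force on the tool was about 1 N, which is the pin's weight. The largest reading during the job was 5.5 N.
- **Everything else:** spoon, cork, match box and board looked unmoved in the last picture. The peg is under the cover and could not be seen from the top camera; it looked in place in the side view after the tilt.

**What went wrong or disagreed:**
- One move call was refused for a missing jaw value; nothing moved.
- The first grip sat slightly too high, so I reopened and gripped about 4 mm lower.
- The jaw opening read about 24 mm on the 26 mm barrel. I didn't find out why, but the hold showed no slip in any later check.

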